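Unscrew the canister lid and open its pouring shutter

ROBOT

A 6-joint arm with a two-finger parallel gripper is mounted at the origin on a cart in front of the work surface, level with it; the furniture and walls round the work are solid. World frame = base frame: x ahead of the robot, y to its left, z up, the work surface at z = 0. Lengths are in m, angles in rad, forces in N, time in s.
With the tool pointing down it reaches from about 0.3 to 0.875 m from the base axis. Payload 4.2 kg.
Tool frame: the origin (TCP) lies at the very end of the fingers, on their centre line; the grasp point (between the pads) lies 19 mm behind it; z points along the fingers, y is the direction in which the jaws open and shut (so a half turn about z gives the same grasp; the last joint's range is limited). The gripper opens to 85 mm and grips with 20 to 120 N. Pads are 22 mm wide; open, the fingers measure 114 mm over their backs; the gripper's body (76 mm by 85 mm) begins 54 mm behind the grasp point. The pads swing forward as they close: fully open they stand 13 mm farther back than shut.
Start: joints at [-1.236, 0.32, 1.565, -0, 1.257, -0.02], TCP at [0.2, -0.539, 0.231] pointing down, gripper open.
Joint ranges: [-3.11, 3.11], [-0.84, 2.01], [0.21, 2.61], [-1.34, 4.49], [0.05, 2.63], [-2.56, 2.56]. Speed limits (rad/s): [2.57, 2.57, 3.14, 3.14, 3.14, 3.14].

INTERFACE

Orientations are given as a unit quaternion [x, y, z, w].
In Python, from station import arm, snapshot gives the robot as it stands. The module is installed in compiled form; this text tells all that it offers.
- The arm moves only by the shell command python3 -m pendant 'ROWS'. ROWS is JSON, a list of rows, each a list of 7 numbers: the turn, a rotation vector about the tool's x, y, z in degrees, then the shift along the tool's x, y, z in cm, then the finger opening in cm, from 0 to 8.54. In form: [[wx, wy, wz, x, y, z, fingers], ...]. A call has 1 to 10 rows; each row is the pose to reach, as a shift and turn from the pose measured when the call began, along the tool's axes at that moment; what a row does not reach only later rows make up. A row lasts 1/10 s, in which the tool goes at most 50 mm and 8.59 degrees, less where a joint would pass 70% of its speed; a pose out of reach is approached as far as the arm can. A call with a gripper value outside its range is refused whole. The fingers move at their own pace and stop on an object; the grip force is fixed at half the most. Time passes only in rows, so rows that repeat a pose let the fingers close. It gives the time, the measured TCP pose, the force and the opening at its end, in the units of the state.
- arm.read_state(): the state, without advancing time (a new reading comes with each control period).
- snapshot(name): name is "scene" or "top" or "wrist"; returns a dict with "image" (480x640x3 uint8, red, green, blue), "range_z" (480x640 float32, m along the optical axis (not along the pixel's ray), 0 where there is no reading), "camera_matrix" (3x3 intrinsics, pixels), "k1" (the pictures are not rectified: a ray, as slopes to the right and down, at radius r is drawn at 1 + k1 r^2 times it, then the intrinsics apply), "cam_to_world" (4x4, takes a point from camera to world coordinates); the wrist camera has in their place "tool_from_camera" (4x4, takes a point from camera to tool coordinates, whose origin is the TCP and whose axes are the flange's). Camera axes: x right, y down, z forward; pixel columns grow to the right and rows downward; lengths in m; the calibration is good to about 2 mm. A picture is of the moment at which its call begins: read the wrist's pose just before it.
- arm.close_job(): hands the job in, once; it reports no verdict.
The state is a dict: "time_s": time; "q": joint angles; "joint_velocities": joint speeds; "joint_efforts": joint torques, N m; "position": TCP position; "tool_rot": TCP orientation; "wrist_force": force on the tool from outside, world axes, zero at the start; "moment": the same for the moment, N m; "grip_width": finger opening in m.
Only numpy, scipy, OpenCV 4.12 (cv2) and the standard library are available. Lean on these libraries where they do the work, as an engineer would, in place of code of your own. Each camera call takes 0.05 s, during which the arm holds its last target. There are 200 camera calls.

TASK

Get the blue canister ready for pouring: unscrew its black lid by turning it anticlockwise, regripping as often as needed, until it lifts free, and set it down without dropping it, grip upwards, wholly on the chopping board beside the canister. Then push the orange shutter on the canister's mouth anticlockwise by its tab until it is fully open. Leave the two tins and the two spice jars beside the work where they stand.

Things in the scene. Friction and masses are not known exactly. Their poses are not given: they have to be found in the camera images.
- canister: blue ceramic canister, 100 mm diameter, fixed upright on a dark steel plate 140 x 140 x 12 mm with three rubber jaws (41 mm high); it cannot move or turn. Origin: centre of the plate's underside, on the canister's axis, z up. Flat shoulder 88 mm above the origin, where the lid sits when screwed down; above it a white threaded neck 70 mm wide over the threads, 24 mm high
- lid: loose black screw lid, 0.12 kg: inverted cup, 80 mm diameter, 49 mm high, with a solid round ribbed grip, 50 mm diameter, 26 mm high, on top; a white line on the grip points along its x. Origin: centre of its lower rim, z up. Starts screwed fully down. Right-hand thread, easy (under 0.5 N m): anticlockwise from above it rises 14 mm a turn and is free after about 5.3 rad, 12 mm up
- lid_grip (a point): point on the lid's axis at half height of its round grip, 62 mm above its lower rim. A gripper that turns the lid should rise with it (play about 1.5 mm). Turning a little past the thread's end does no harm; then lift straight up until the lid's lower rim is over 45 mm above the canister's shoulder, clear of the shutter's tab
- mouth (a point): centre of the canister's mouth, on its axis, 114 mm above the canister's origin: top of a flat steel pouring plate, 57 mm diameter, on which the shutter turns. Nothing but the shutter's tab stands up from it
- board: pale chopping board beside the canister (to its left or right), fixed, 200 mm along its x, 300 mm along its y, 11 mm thick, flat on the work surface. Origin: centre of its underside
- tab (a point): centre of the top face of the shutter's upright orange tab: 8 to 28 mm off the canister's axis (this point 18 mm off it), 8 mm thick, 16 mm high above the mouth, top 130 mm above the work surface. Hidden under the lid until that is off
- shutter (a joint): angle of the orange shutter about the canister's vertical axis, rad, growing anticlockwise seen from above. 0 = closed, the tab then lies toward the canister's +x from its axis; 1.57 = fully open (hard stop), tab toward the canister's +y. Friction holds it where it is left; 2 to 5 N at the tab moves it
- tin_tall: tin with printed label, 75 mm diameter, 58 mm high, loose bystander; origin: centre of its underside
- spice_clear: spice jar with red cap, 45 mm diameter, 108 mm high, loose bystander; origin: centre of its underside
- spice_gold: spice jar with golden-brown cap, 42 mm diameter, 96 mm high, loose bystander; origin: centre of its underside
- tin_flat: flat tin with printed label, 86 mm diameter, 40 mm high, loose bystander; origin: centre of its underside
Things that resemble listed ones, but are neither listed nor needed, are in the scene too. Several things have the shape of the lid; the one meant has the colours described above.

How it is judged:
By the outcome, as a careful person would: the job done as asked, in the order asked, and still so for the second after the job is handed in, with the robot touching nothing.
It also fails if it takes over 72 s, if anything falls off the work surface, if the arm or the gripper's body presses on something with over 40 N, if the wrist force passes 120 N, or if a joint passes its speed limit or range.

## Working session

There is one attempt and no reset: what is moved stays moved. The work goes in short steps, Python scripts to look and compute and a shell command to move; the robot and the scene stay as the last step left them, time stands still between calls to the robot, and variables do not carry over. Pictures are saved under pics/ and viewed, about 8 in all and at most 12, crops included, and the job is handed in when it is done.

```bash
mkdir -p pics; cat > h.py <<'E'
import numpy as np, cv2
from station import arm, snapshot
from scipy.spatial.transform import Rotation as R
def snap(name):
    st=arm.read_state(); s=snapshot(name)
    if name=="wrist":
        T=np.eye(4); T[:3,:3]=R.from_quat(st["tool_rot"]).as_matrix(); T[:3,3]=st["position"]
        s["T"]=T@np.array(s["tool_from_camera"])
    else: s["T"]=np.array(s["cam_to_world"])
    return s
def slopes(s,px):
    px=np.atleast_2d(np.array(px,float)); K=np.array(s["camera_matrix"])
    d=(px-[K[0,2],K[1,2]])/[K[0,0],K[1,1]]; u=d.copy()
    for _ in range(15): u=d/(1+s["k1"]*(u**2).sum(1,keepdims=True))
    return u
def rays(s,px):
    u=slopes(s,px); return s["T"][:3,3],(s["T"][:3,:3]@np.c_[u,np.ones(len(u))].T).T
def onplane(s,px,z):
    o,d=rays(s,px); return o+d*((z-o[2])/d[:,2])[:,None]
def cloud(s):
    v,u=np.mgrid[0:480,0:640]; px=np.c_[u.ravel(),v.ravel()]
    sl=slopes(s,px); z=s["range_z"].ravel()
    P=np.c_[sl*z[:,None],z]@s["T"][:3,:3].T+s["T"][:3,3]
    P[z<=0]=np.nan
    return P.reshape(480,640,3)
def save(s,n): cv2.imwrite("pics/"+n,cv2.cvtColor(s["image"],cv2.COLOR_RGB2BGR))
E
python3 - <<'E'
from h import *
import pickle
st=arm.read_state(); print(st)
for n in("scene","top"):
    s=snap(n); save(s,n+".png"); pickle.dump(s,open(n+".pkl","wb")); print(n,s["T"].round(3).tolist(),s["k1"],np.array(s["camera_matrix"]).round(1).tolist())
E
```

```text
{'time_s': 0.0, 'q': array([-1.23598268e+00,  3.20298293e-01,  1.56570333e+00,  4.46608650e-05,
        1.25740441e+00, -1.99740706e-02]), 'joint_velocities': array([-1.21732563e-04,  7.06179246e-04,  1.20917237e-03, -6.56903011e-05,
       -8.50022477e-04, -1.27720076e-03]), 'joint_efforts': array([-7.22967143e-04, -4.15528572e+01, -2.34161460e+01, -2.63797374e-04,
        8.10307305e-03,  3.41150809e-06]), 'position': array([ 0.19961618, -0.53871564,  0.23046916]), 'tool_rot': array([ 9.84307741e-01,  1.76458064e-01, -1.21168088e-04, -8.98807264e-04]), 'wrist_force': array([0.42667289, 0.46805162, 0.12765952]), 'moment': array([-0.01910032,  0.05288277, -0.01778132]), 'grip_width': 0.08519130218060358}
scene [[0.714, -0.541, 0.444, -0.265], [-0.7, -0.538, 0.47, -0.893], [-0.016, -0.647, -0.763, 1.554], [0.0, 0.0, 0.0, 1.0]] -0.07038547099469816 [[598.5, 0.0, 312.4], [0.0, 598.5, 231.2], [0.0, 0.0, 1.0]]
top [[-0.014, -0.996, 0.093, 0.478], [-1.0, 0.013, -0.014, 0.003], [0.013, -0.093, -0.996, 1.388], [0.0, 0.0, 0.0, 1.0]] -0.02820668787096341 [[480.1, 0.0, 319.8], [0.0, 480.1, 246.5], [0.0, 0.0, 1.0]]
```

View pics/scene.png

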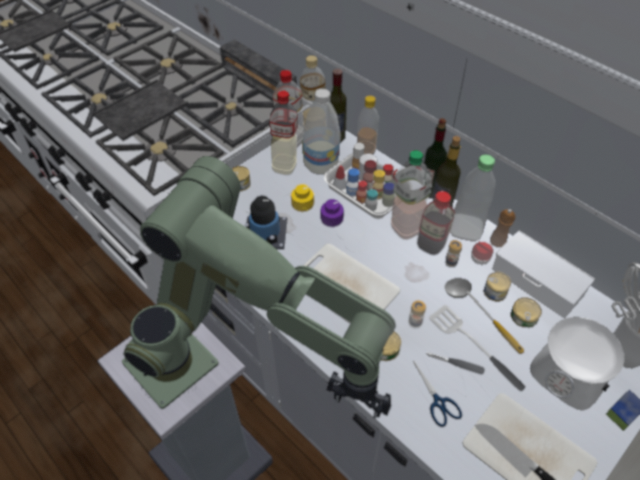

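View pics/top.png

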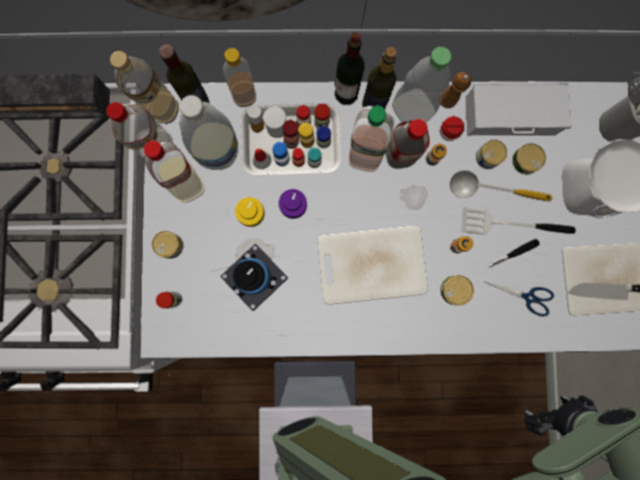

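The scene view shows the canister at about (264,220), the board at (350,280), and a yellow and a purple lookalike lid. In the top view the canister is on its plate at (252,275), the board is at (373,264), and the bystanders are at (167,244), (165,299), (462,243) and (457,290). Next I measure from both views.

```bash
python3 - <<'E'
from h import *
import pickle
t=pickle.load(open("top.pkl","rb")); s=pickle.load(open("scene.pkl","rb"))
P=cloud(t); I=t["image"].astype(int)
def lidfit(c,P,n):
    Q=P.reshape(-1,3); m=(np.hypot(Q[:,0]-c[0],Q[:,1]-c[1])<.07)
    for lo,hi in((.145,.2),(.12,.145),(.08,.10),(.005,.02)):
        q=Q[m&(Q[:,2]>lo)&(Q[:,2]<hi)]
        if len(q)<5: continue
        (e,r)=cv2.minEnclosingCircle((q[:,:2]*1000).astype(np.float32))
        print(n,lo,len(q),"z med",np.median(q[:,2]).round(4),"mean",q.mean(0).round(4),"circ",np.round(e,1),round(r,1))
c=P[275,252]; print("c",c); lidfit(c,P,"top")
lidfit(c,cloud(s),"scene")
# board: pale, around
hsv=cv2.cvtColor(t["image"],cv2.COLOR_RGB2HSV); print("board hsv",hsv[250,350],"table",hsv[330,300], "boardz",P[250:280,345:400,2].mean(),"table",P[320:340,300:330,2].mean())
m=((P[...,2]>.006)&(P[...,2]<.02)).astype(np.uint8)
m2=(hsv[...,1]>14).astype(np.uint8); m2[:,:310]=0;m2[:,435:]=0;m2[:215]=0;m2[315:]=0
m2=cv2.morphologyEx(m2,cv2.MORPH_CLOSE,np.ones((9,9)))
cs=max(cv2.findContours(m2,0,2)[0],key=cv2.contourArea)
w=onplane(t,cs[:,0],.011)
r=cv2.minAreaRect((w[:,:2]*1000).astype(np.float32)); print("board",r, cv2.boxPoints(r).round(0).tolist())
# bystanders
for n,(u,v) in dict(tinA=(167,244),clear=(167,299),gold=(460,244),tinB=(457,290)).items():
    print(n,P[v-2:v+3,u-2:u+3].reshape(-1,3).mean(0).round(3))
# plate outline
g=cv2.cvtColor(t["image"],cv2.COLOR_RGB2GRAY); k=(g<110).astype(np.uint8); k[:,:215]=0;k[:,292:]=0;k[:238]=0;k[313:]=0
cs=max(cv2.findContours(k,0,2)[0],key=cv2.contourArea); w=onplane(t,cs[:,0],.012); print("plate",cv2.minAreaRect((w[:,:2]*1000).astype(np.float32)))
cv2.imwrite("pics/c1.png",np.hstack([cv2.resize(cv2.cvtColor(t["image"],4)[230:320,205:300],None,fx=4,fy=4,interpolation=2),cv2.resize(cv2.cvtColor(s["image"],4)[180:270,225:320],None,fx=4,fy=4,interpolation=2)]))
E
```

```text
c [0.52230086 0.15872157 0.16372146]
top 0.145 326 z med 0.1652 mean [0.5228 0.1729 0.1644] circ [522.3 169.6] 30.3
top 0.12 444 z med 0.1386 mean [0.522  0.1707 0.1382] circ [522.6 174.2] 41.1
top 0.08 261 z med 0.0888 mean [0.518  0.1569 0.0886] circ [522.9 174.3] 49.9
top 0.005 583 z med 0.0138 mean [0.5182 0.134  0.0134] circ [522.2 158.6] 69.9
scene 0.145 201 z med 0.1607 mean [0.5152 0.1668 0.1594] circ [513.3 167.3] 36.6
scene 0.12 261 z med 0.1353 mean [0.5073 0.1566 0.1344] circ [519.4 168.6] 44.7
scene 0.08 211 z med 0.0876 mean [0.5025 0.1477 0.0883] circ [516.9 166.2] 50.9
scene 0.005 196 z med 0.0114 mean [0.5447 0.1211 0.0115] circ [542.9 131.2] 59.0
board hsv [ 18  31 191] table [150   1 190] boardz nan table nan
board ((554.0230712890625, -167.02313232421875), (198.40145874023438, 298.929443359375), 5.436634540557861) [[441.0, -28.0], [469.0, -325.0], [667.0, -306.0], [639.0, -9.0]]
tinA [nan nan nan]
clear [0.464 0.391 0.109]
gold [ 0.601 -0.397  0.097]
tinB [ 0.477 -0.401  0.039]
plate ((522.6995239257812, 173.28546142578125), (138.02755737304688, 137.8545684814453), 42.76103973388672)
```

View pics/c1.png

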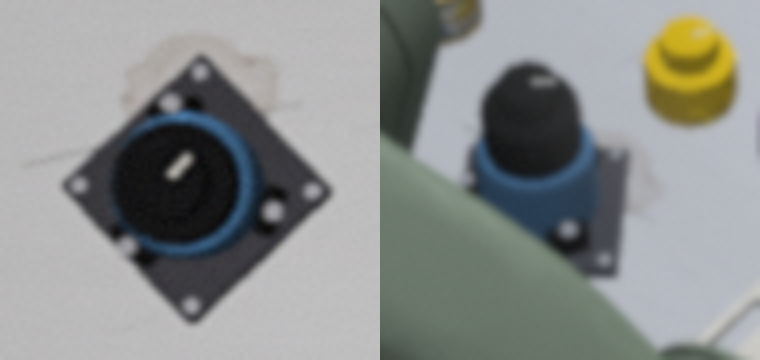

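Lid axis comes out near (0.5225, 0.174) in both views, with its top at z about 0.164 (0.163 expected). The board centre is at (0.554, -0.167) and 198x299 mm, as specified. Now I work out the approach.

```bash
cat >> h.py <<'E'
def go(p,yawdeg=None):
    st=arm.read_state(); Rm=R.from_quat(st["tool_rot"]).as_matrix()
    print("shift cm",(Rm.T@(np.array(p)-st["position"])*100).round(2),"pos",st["position"].round(4),"yaw x",np.degrees(np.arctan2(Rm[1,0],Rm[0,0])).round(2),"zaxis",Rm[:,2].round(4),"q",st["q"].round(3),"t",st["time_s"],"F",st["wrist_force"].round(1),"w",round(st["grip_width"],4))
E
python3 -c "
from h import *
go([.5225,.1738,.29]); print(snapshot('wrist')['tool_from_camera'])"
```

```text
shift cm [ 55.03 -55.61  -5.85] pos [ 0.1996 -0.5388  0.2306] yaw x 20.33 zaxis [-6.0e-04  1.5e-03 -1.0e+00] q [-1.236  0.32   1.566 -0.     1.257 -0.02 ] t 0.1 F [ 0.1 -0.  -0.3] w 0.0853
[[-4.10553578e-04 -9.53952335e-01 -2.99957953e-01  7.65252337e-02]
 [ 9.99999881e-01 -4.70655935e-04  1.28117288e-04 -6.41674508e-04]
 [-2.63394777e-04 -2.99957865e-01  9.53952415e-01 -1.42905820e-01]
 [ 0.00000000e+00  0.00000000e+00  0.00000000e+00  1.00000000e+00]]
```

```bash
python3 -m pendant '[[0,0,0,2,-2,-4,6.5],[0,0,0,5,-5,-6,6.5],[0,0,0,8,-8.1,-6,6.5],[0,0,0,11.4,-11.5,-6,6.5],[0,0,0,14.8,-14.9,-6,6.5],[0,0,0,18.2,-18.3,-6,6.5],[0,0,0,21.6,-21.7,-6,6.5],[0,0,0,25,-25.2,-6,6.5],[0,0,0,28.4,-28.6,-6,6.5],[0,0,0,31,-31.5,-6,6.5]]'; python3 -c "
from h import *
go([.5225,.1738,.29])"
```

```text
time_s: 1.15
position: [0.3814, -0.1336, 0.2911]
tool_rot: [0.984, 0.177, 0.0, -0.001]
wrist_force: [0.4, -0.1, 0.1]
grip_width: 0.0647
shift cm [ 23.93 -23.9    0.15] pos [ 0.3814 -0.1336  0.2911] yaw x 20.38 zaxis [-1.0e-04  1.5e-03 -1.0e+00] q [-3.660e-01  8.000e-03  1.800e+00  1.000e-03  1.334e+00  8.480e-01] t 1.15 F [ 0.4 -0.1  0.1] w 0.0647
```

```bash
python3 -m pendant '[[0,0,5,3,-3,0,6.5],[0,0,10,6,-6,0,6.5],[0,0,16,9,-9,0,6.5],[0,0,22,12.4,-12.3,0,6.5],[0,0,28,15.8,-15.7,0,6.5],[0,0,34,19,-19,0.1,6.5],[0,0,40,22,-22,0.1,6.5],[0,0,45,23.5,-23.5,0.1,6.5],[0,0,50,23.9,-23.9,0.15,6.5],[0,0,50,23.9,-23.9,0.15,6.5]]'; python3 - <<'E'
from h import *
import pickle
s=snap("wrist"); go([.5225,.1738,.2]); save(s,"w1.png"); pickle.dump(s,open("w1.pkl","wb"))
Q=cloud(s).reshape(-1,3); print(np.isfinite(Q[:,0]).sum())
m=np.hypot(Q[:,0]-.5225,Q[:,1]-.174)<.07
for lo,hi in((.15,.2),(.125,.15),(.08,.10)):
    q=Q[m&(Q[:,2]>lo)&(Q[:,2]<hi)]
    if len(q)>5: print(lo,len(q),np.median(q[:,2]).round(4),cv2.minEnclosingCircle((q[:,:2]*1000).astype(np.float32)))
E
```

```text
time_s: 2.15
position: [0.5222, 0.1747, 0.2892]
tool_rot: [0.967, -0.255, -0.001, -0.0]
wrist_force: [-0.1, 0.1, -0.0]
grip_width: 0.0652
shift cm [ 0.07 -0.01  8.95] pos [0.5219 0.1739 0.2895] yaw x -29.47 zaxis [-0.0013  0.001  -1.    ] q [3.000e-01 2.500e-01 1.517e+00 1.000e-03 1.376e+00 2.385e+00] t 2.2 F [-0.7 -0.3 -0.7] w 0.0651
305994
0.15 4540 0.1632 ((521.4536743164062, 172.4430389404297), 26.30144691467285)
0.125 4924 0.1373 ((521.7222290039062, 172.6490936279297), 41.105079650878906)
0.08 2046 0.0875 ((521.7411499023438, 172.56741333007812), 49.910987854003906)
```

View pics/w1.png

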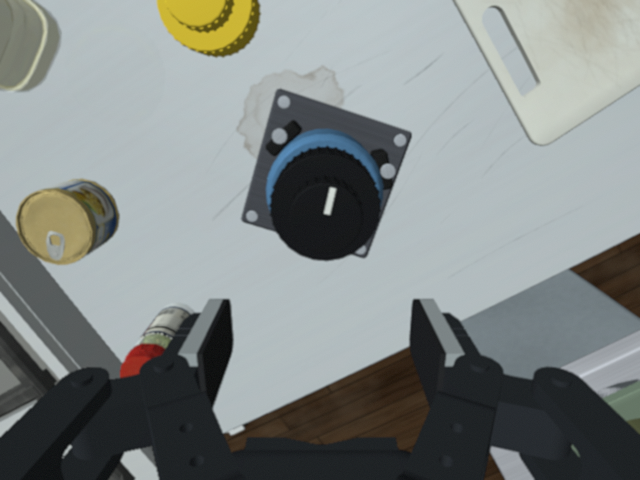

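The wrist view shows the black lid, grip centre about (327,215), between the open fingers. The yellow lookalike is at the upper left and the board at the upper right. The lid axis is (0.5217,0.1726) here, within 1.5 mm of the top view. Top is at z 0.163 and the cup's shoulder at 0.137. I'll descend and grip.

```bash
python3 -m pendant '[[0,0,0,0.05,0.07,4,6.5],[0,0,0,0.05,0.07,8,6.5],[0,0,0,0.05,0.07,11.5,6.5],[0,0,0,0.05,0.07,13.5,6.5],[0,0,0,0.05,0.07,14.8,6.5],[0,0,0,0.05,0.07,15.2,6.5],[0,0,0,0.05,0.07,15.2,6.5],[0,0,0,0.05,0.07,15.2,6.5]]'; python3 -c "
from h import *
go([.522,.173,.135])"
```

```text
time_s: 3.0
position: [0.5224, 0.173, 0.1385]
tool_rot: [0.967, -0.254, 0.0, -0.001]
wrist_force: [1.0, -0.6, -0.2]
grip_width: 0.0647
shift cm [-0.03  0.02  0.35] pos [0.5224 0.173  0.1385] yaw x -29.47 zaxis [ 4.0e-04  1.5e-03 -1.0e+00] q [2.980e-01 3.570e-01 1.760e+00 1.000e-03 1.024e+00 2.383e+00] t 3.0 F [ 1.  -0.6 -0.2] w 0.0647
```

```bash
python3 -m pendant '[[0,0,0,0,0,0.25,5.6],[0,0,0,0,0,0.25,5.2],[0,0,0,0,0,0.25,4.5],[0,0,0,0,0,0.25,4.5],[0,0,0,0,0,0.25,4.5],[0,0,0,0,0,0.25,4.5]]'; python3 -c "
from h import *
go([.522,.173,.135])"
```

```text
time_s: 3.6
position: [0.5223, 0.1724, 0.1369]
tool_rot: [0.967, -0.254, 0.0, -0.0]
wrist_force: [-1.7, -2.9, 5.5]
grip_width: 0.0481
shift cm [-0.05 -0.04  0.19] pos [0.5223 0.1724 0.1369] yaw x -29.43 zaxis [ 8.e-04  3.e-04 -1.e+00] q [0.298 0.358 1.763 0.    1.02  2.382] t 3.6 F [-1.7 -2.9  5.5] w 0.0481
```

```bash
python3 -m pendant '[[0,0,-8,0,0,-0.04,4.2],[0,0,-16,0,0,-0.07,4.2],[0,0,-24,0,0,-0.1,4.2],[0,0,-32,0,0,-0.13,4.2],[0,0,-40,0,0,-0.16,4.2],[0,0,-48,0,0,-0.19,4.2],[0,0,-56,0,0,-0.22,4.2],[0,0,-64,0,0,-0.25,4.2],[0,0,-72,0,0,-0.28,4.2],[0,0,-80,0,0,-0.31,4.2]]'; python3 -c "
from h import *
go([.522,.173,.135]); print(arm.read_state()['moment'])"
```

```text
time_s: 4.6
position: [0.5221, 0.1725, 0.1399]
tool_rot: [0.903, 0.43, 0.0, -0.0]
wrist_force: [-1.2, -0.6, -2.2]
grip_width: 0.0488
shift cm [ 0.03 -0.04  0.49] pos [0.5221 0.1725 0.1399] yaw x 50.9 zaxis [ 4.e-04  4.e-04 -1.e+00] q [0.298 0.355 1.759 0.    1.027 0.98 ] t 4.6 F [-1.2 -0.6 -2.2] w 0.0488
[-0.00872723  0.01703498  0.00905034]
```

```bash
python3 -m pendant '[[0,0,-8,0,0,-0.03,4.2],[0,0,-16,0,0,-0.06,4.2],[0,0,-24,0,0,-0.09,4.2],[0,0,-32,0,0,-0.12,4.2],[0,0,-40,0,0,-0.15,4.2],[0,0,-48,0,0,-0.18,4.2],[0,0,-56,0,0,-0.22,4.2],[0,0,-64,0,0,-0.25,4.2],[0,0,-72,0,0,-0.28,4.2],[0,0,-80,0,0,-0.31,4.2]]';  python3 -m pendant '[[0,0,-8,0,0,-0.03,4.2],[0,0,-16,0,0,-0.06,4.2],[0,0,-24,0,0,-0.09,4.2],[0,0,-32,0,0,-0.12,4.2],[0,0,-40,0,0,-0.15,4.2],[0,0,-48,0,0,-0.18,4.2],[0,0,-56,0,0,-0.22,4.2],[0,0,-64,0,0,-0.25,4.2],[0,0,-72,0,0,-0.28,4.2],[0,0,-80,0,0,-0.31,4.2]]';python3 - <<'E'
from h import *
s=snap("wrist"); save(s,"w2.png"); go([.522,.173,.135]); print(arm.read_state()['moment'])
Q=cloud(s).reshape(-1,3)
r=np.hypot(Q[:,0]-.522,Q[:,1]-.1727)
for a,b,lo,hi in((.03,.038,.12,.17),(.043,.049,.08,.1)):
    q=Q[(r>a)&(r<b)&(Q[:,2]>lo)&(Q[:,2]<hi)]; print(len(q),np.median(q[:,2]) if len(q) else 0)
E
```

```text
time_s: 5.6
position: [0.5219, 0.1726, 0.1428]
tool_rot: [0.413, 0.911, 0.0, -0.0]
wrist_force: [-0.4, -0.3, -1.3]
grip_width: 0.0486
time_s: 6.6
position: [0.5216, 0.1723, 0.1456]
tool_rot: [-0.272, 0.962, 0.0, -0.0]
wrist_force: [-0.1, -1.5, -0.9]
grip_width: 0.0485
shift cm [-0.06  0.04  1.07] pos [0.5217 0.1723 0.1457] yaw x -148.22 zaxis [-5.e-04 -1.e-04 -1.e+00] q [ 0.298  0.349  1.752  0.     1.041 -1.827] t 6.65 F [ 1.2 -1.7 -1.1] w 0.0484
[-0.25512329 -0.10829709  0.01603181]
6475 0.14612230946003105
3320 0.08741088891622155
```

View pics/w2.png

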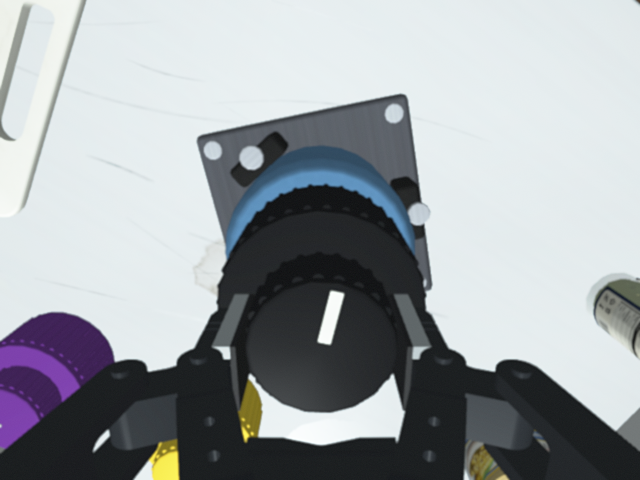

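The lid is turning with the gripper: the line at (330,318) keeps its angle to the jaws, and the cup has risen 9 mm, from 0.137 to 0.146. I turn the last 36°, release, and rotate back about 88° to regrip.

```bash
python3 -m pendant '[[0,0,-8,0,0,-0.03,4.2],[0,0,-16,0,0,-0.06,4.2],[0,0,-24,0,0,-0.09,4.2],[0,0,-31,0,0,-0.12,4.2],[0,0,-36,0,0,-0.14,4.2],[0,0,-36,0,0,-0.14,4.2],[0,0,-36,0,0,-0.14,6.5],[0,0,-36,0,0,-0.14,6.5],[0,0,-36,0,0,-0.14,6.5]]';  python3 -m pendant '[[0,0,8,0,0,0,6.5],[0,0,16,0,0,0,6.5],[0,0,24,0,0,0,6.5],[0,0,32,0,0,0,6.5],[0,0,40,0,0,0,6.5],[0,0,48,0,0,0,6.5],[0,0,56,0,0,0,6.5],[0,0,64,0,0,0,6.5],[0,0,72,0,0,0,6.5],[0,0,72,0,0,0,6.5]]';  python3 -c "
from h import *
go([.522,.173,.135])"
```

```text
time_s: 7.55
position: [0.5218, 0.1725, 0.1473]
tool_rot: [-0.557, 0.83, 0.0, 0.0]
wrist_force: [0.5, 0.7, 0.2]
grip_width: 0.0651
time_s: 8.55
position: [0.5218, 0.1725, 0.1473]
tool_rot: [0.038, 0.999, 0.0, 0.0]
wrist_force: [-0.2, 0.2, 0.2]
grip_width: 0.0651
shift cm [-0.01  0.05  1.23] pos [0.5218 0.1725 0.1473] yaw x 175.69 zaxis [ 1.e-04  4.e-04 -1.e+00] q [ 0.298  0.347  1.749  0.     1.045 -1.198] t 8.55 F [-0.2  0.2  0.2] w 0.0651
```

```bash
python3 -m pendant '[[0,0,0,0,0,0,4.2],[0,0,0,0,0,0,4.2],[0,0,0,0,0,0,4.2],[0,0,0,0,0,0,4.2],[0,0,0,0,0,0,4.2]]'; python3 -m pendant '[[0,0,-8,0,0,-0.03,4.2],[0,0,-16,0,0,-0.06,4.2],[0,0,-24,0,0,-0.09,4.2],[0,0,-32,0,0,-0.12,4.2],[0,0,-40,0,0,-0.15,4.2],[0,0,-48,0,0,-0.18,4.2],[0,0,-56,0,0,-0.2,4.2],[0,0,-62,0,0,-0.2,4.2],[0,0,-62,0,0,-0.25,4.2],[0,0,-62,0,0,-0.5,4.2]]';  python3 -c "
from h import *
go([.522,.173,.3])"
```

```text
time_s: 9.05
position: [0.5244, 0.1749, 0.1493]
tool_rot: [0.037, 0.999, 0.003, 0.003]
wrist_force: [1.7, 6.1, 4.3]
grip_width: 0.0478
time_s: 10.05
position: [0.5208, 0.1753, 0.1529]
tool_rot: [-0.484, 0.875, 0.003, 0.001]
wrist_force: [-4.3, 1.9, -5.2]
grip_width: 0.0476
shift cm [  0.07  -0.16 -14.71] pos [0.5208 0.1753 0.1529] yaw x -122.09 zaxis [-0.0016  0.0056 -1.    ] q [ 0.3    0.342  1.742  0.007  1.057 -2.284] t 10.05 F [-4.3  1.9 -5.2] w 0.0476
```

```bash
python3 -m pendant '[[0,0,-2,0,0,-0.2,4.2],[0,0,-4,0,0,-0.4,4.2],[0,0,-4,0,0,-0.7,4.2],[0,0,-4,0,0,-1,4.2],[0,0,-4,0,0,-1,4.2]]';  python3 - <<'E'
from h import *
s=snap("wrist"); save(s,"w3.png"); go([.522,.173,.3])
Q=cloud(s).reshape(-1,3)
r=np.hypot(Q[:,0]-.522,Q[:,1]-.1727)
for a,b,lo,hi in((.03,.038,.12,.19),(.043,.049,.08,.1)):
    q=Q[(r>a)&(r<b)&(Q[:,2]>lo)&(Q[:,2]<hi)]; print(len(q),np.median(q[:,2]) if len(q) else 0)
E
```

```text
time_s: 10.55
position: [0.521, 0.1752, 0.1633]
tool_rot: [-0.514, 0.858, 0.003, 0.001]
wrist_force: [-0.5, -0.3, -1.0]
grip_width: 0.0473
shift cm [  0.08  -0.15 -13.68] pos [0.521  0.1752 0.1632] yaw x -118.09 zaxis [-0.001   0.0058 -1.    ] q [ 0.3    0.332  1.728  0.007  1.081 -2.354] t 10.6 F [-0.6  0.1  0.1] w 0.0475
10250 0.1635788328845469
2517 0.08733376026563178
```

View pics/w3.png

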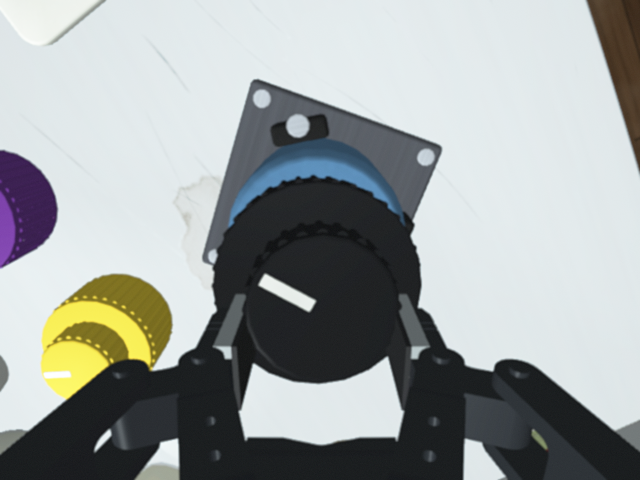

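The lid is free: the cup's top is at 0.1636, level with the TCP, so its rim is 27 mm above the shoulder and still level. It is well held at (320,300). I lift straight up.

```bash
python3 -m pendant '[[0,0,0,0,0,-1,4.2],[0,0,0,0,0,-3,4.2],[0,0,0,0,0,-5.5,4.2],[0,0,0,0,0,-7,4.2],[0,0,0,0,0,-7,4.2]]';  python3 -c "
from h import *
go([.555,-.14,.235]); go([.555,-.14,.062])"
```

```text
time_s: 11.1
position: [0.5227, 0.1753, 0.2363]
tool_rot: [-0.514, 0.858, 0.002, 0.004]
wrist_force: [-0.2, -0.4, -0.9]
grip_width: 0.0474
shift cm [ 26.29 -17.7   -0.09] pos [0.5227 0.1753 0.2363] yaw x -118.08 zaxis [ 0.0053  0.0077 -1.    ] q [ 0.299  0.275  1.616  0.006  1.243 -2.354] t 11.1 F [-0.2 -0.4 -0.9] w 0.0474
shift cm [ 26.45 -17.68  17.2 ] pos [0.5227 0.1753 0.2363] yaw x -118.08 zaxis [ 0.0053  0.0077 -1.    ] q [ 0.299  0.275  1.616  0.006  1.243 -2.354] t 11.1 F [-0.2 -0.4 -0.9] w 0.0474
```

```bash
python3 -m pendant '[[0,0,7,2,-1.3,0,4.2],[0,0,14,5,-3.3,0,4.2],[0,0,21,8.5,-5.7,0,4.2],[0,0,28,12,-8.1,0,4.2],[0,0,35,15.5,-10.4,0,4.2],[0,0,42,19,-12.8,0,4.2],[0,0,49,22.5,-15.1,0,4.2],[0,0,55,25,-16.8,0,4.2],[0,0,60,26.2,-17.6,0,4.2],[0,0,60,26.2,-17.6,0,4.2]]';  python3 - <<'E'
from h import *
go([.555,-.14,.062])
st=arm.read_state(); Rm=R.from_quat(st["tool_rot"]).as_matrix()
# small rotation (tool axes) bringing z to vertical
d=Rm.T@[0,0,-1.]; print("tilt fix deg (wx,wy)",np.degrees(np.cross([0,0,1],d)).round(2))
s=snap("wrist"); Q=cloud(s).reshape(-1,3); p=st["position"]
r=np.hypot(Q[:,0]-p[0],Q[:,1]-p[1])
q=Q[(r>.028)&(r<.039)&(abs(Q[:,2]-p[2])<.012)]; A=np.c_[q[:,:2]-p[:2],np.ones(len(q))]
print(len(q),np.linalg.lstsq(A,q[:,2],rcond=None)[0],np.median(q[:,2]))
T=snap("scene"); P=cloud(T).reshape(-1,3); b=P[(abs(P[:,0]-.555)<.05)&(abs(P[:,1]+.2)<.08)&(P[:,2]<.05)]; print("board z scene",len(b),np.nanmedian(b[:,2]))
b=Q[(abs(Q[:,0]-.555)<.09)&(abs(Q[:,1]+.17)<.14)&(Q[:,2]<.05)]; print("board z wrist",len(b),np.nanmedian(b[:,2]))
E
```

```text
time_s: 12.1
position: [0.5543, -0.1406, 0.233]
tool_rot: [-0.015, 1.0, 0.004, 0.002]
wrist_force: [-0.2, -0.1, -1.5]
grip_width: 0.0477
shift cm [ 0.   -0.07 17.1 ] pos [ 0.5543 -0.1406  0.233 ] yaw x -178.25 zaxis [ 0.0039  0.0076 -1.    ] q [-0.273  0.313  1.57   0.009  1.257 -1.877] t 12.1 F [-0.2 -0.1 -1.5] w 0.0477
tilt fix deg (wx,wy) [ 0.43  0.24 -0.  ]
6612 [ 0.10988205 -0.0530003   0.23271382] 0.22917654478886268
board z scene 1363 0.009044811592536117
board z wrist 45349 0.00978292399802222
```

```bash
python3 - <<'E'
from h import *
s=snap("wrist"); save(s,"w4.png"); st=arm.read_state(); p=st["position"]; print(p)
C=cloud(s); Q=(C-p)
for a in range(-40,41,20):
  for r in (.029,.033,.037): 
    t=np.radians(180+a); x,y=r*np.cos(t),r*np.sin(t)
    q=Q.reshape(-1,3); q=q[(np.hypot(q[:,0]-x,q[:,1]-y)<.0025)&(abs(q[:,2])<.04)]; print(a,r,len(q),np.median(q[:,2]).round(4) if len(q) else '',end=' | ')
  print()
# grip top
q=Q.reshape(-1,3); q=q[(np.hypot(q[:,0],q[:,1])<.02)&(abs(q[:,2]-.026)<.012)]; A=np.c_[q[:,:2],np.ones(len(q))]; print(len(q),np.linalg.lstsq(A,q[:,2],rcond=None)[0])
E
```

```text
[ 0.5542566  -0.13784714  0.23357334]
-40 0.029 192 0.0208 | -40 0.033 260 0.0136 | -40 0.037 141 -0.0068 | 
-20 0.029 198 0.0204 | -20 0.033 282 0.0194 | -20 0.037 299 0.0022 | 
0 0.029 207 0.0207 | 0 0.033 255 0.0198 | 0 0.037 427 0.0134 | 
20 0.029 196 0.0214 | 20 0.033 286 0.0206 | 20 0.037 410 0.0095 | 
40 0.029 199 0.0229 | 40 0.033 293 0.019 | 40 0.037 154 -0.0045 | 
8429 [ 0.13789308 -0.05130897  0.02501258]
```

View pics/w4.png

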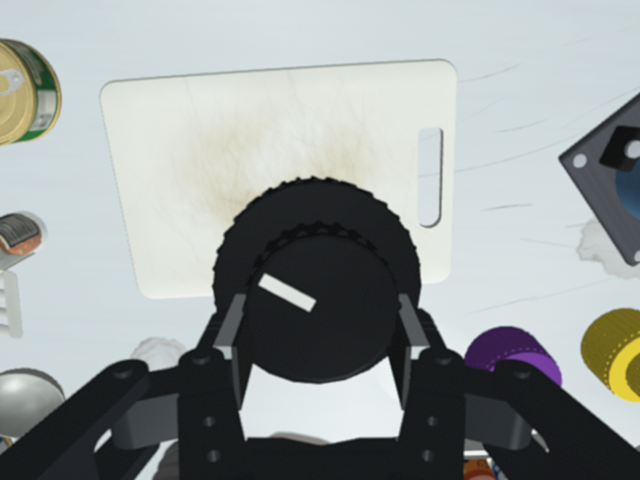

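The lid sits nearer the camera in the jaws than before: the grip's centre is at (320,308), where it was (325,350) in the first grip. The depth suggests a tilt, so I fit it properly before placing.

```bash
cat > fit.py <<'E'
from h import *
s=snap("wrist"); st=arm.read_state(); Tt=np.eye(4); Tt[:3,:3]=R.from_quat(st["tool_rot"]).as_matrix(); Tt[:3,3]=st["position"]
s["T"]=np.array(s["tool_from_camera"]); C=cloud(s); g=s["image"].astype(int)
print("pos",st["position"].round(4),"zax",Tt[:3,2].round(4))
def plane(mask,n):
    q=C[mask]; q=q[np.isfinite(q[:,0])]; c=q.mean(0)
    for _ in range(6):
        A=np.c_[q[:,:2],np.ones(len(q))]; k=np.linalg.lstsq(A,q[:,2],rcond=None)[0]; e=abs(A@k-q[:,2]); q=q[e<max(.0012,2*np.median(e))]
    print(n,len(q),"plane (tool) z=",k.round(4),"rms",np.std(np.c_[q[:,:2],np.ones(len(q))]@k-q[:,2]).round(5),"mean",q.mean(0).round(4)); return k,q
m=np.zeros((480,640),np.uint8); cv2.circle(m,(320,312),62,1,-1); k,q=plane(m>0,"top")
z0=k[2]
full=C.reshape(-1,3); dark=(g.max(2)<75).reshape(-1)
sel=full[(abs(full@[-k[0],-k[1],1]-k[2])<.003)&(np.hypot(full[:,0],full[:,1])<.05)]
print("top circ mm",cv2.minEnclosingCircle((sel[:,:2]*1000).astype(np.float32)),len(sel))
sel=full[(abs(full@[-k[0],-k[1],1]-k[2]-.0262)<.003)&(np.hypot(full[:,0],full[:,1])<.06)]
print("cup circ mm",cv2.minEnclosingCircle((sel[:,:2]*1000).astype(np.float32)),len(sel),sel.mean(0).round(4))
E
python3 fit.py
```

```text
pos [ 0.5544 -0.1376  0.2338] zax [ 0.0046  0.0083 -1.    ]
top 11388 plane (tool) z= [ 0.1434  0.0667 -0.0253] rms 0.00053 mean [ 0.0128  0.0003 -0.0235]
top circ mm ((7.021136283874512, 0.5187110900878906), 37.584754943847656) 19062
cup circ mm ((9.280350685119629, -0.647230863571167), 39.8751335144043) 11627 [ 0.0264 -0.0022  0.0048]
```

The held lid is tilted about 8° about the tool's y axis and 4° about x, and is off-centre by about 9 mm. I tilt the tool to level the lid, then refit.

```bash
python3 -m pendant '[[-1.1,2.8,0,0,0,1,4.2],[-2.2,5.6,0,0,0,2,4.2],[-3.4,8.4,0,0,0,4,4.2],[-3.4,8.4,0,0,0,5,4.2],[-3.4,8.4,0,0,0,5,4.2]]'; cat >> fit.py <<'E'
Rm=Tt[:3,:3]; n=np.array([k[0],k[1],-1]); n/=np.linalg.norm(n); u=Rm.T@[0,0,1]; print("fix",np.degrees(np.cross(n,u)).round(2),"lid up world",(Rm@n).round(4))
# axis centre of cup rim: use cup circle centre from points in a lid-aligned frame
z=-n; x=np.cross([0,1,0],z); x/=np.linalg.norm(x); y=np.cross(z,x); L=np.array([x,y,z])
f=full@L.T; h=np.median((q@L.T)[:,2])
a=f[(abs(f[:,2]-h)<.0025)&(np.hypot(f[:,0],f[:,1])<.06)]; b=f[(abs(f[:,2]-h-.026)<.0025)&(np.hypot(f[:,0],f[:,1])<.06)]
for nme,e in(("grip",a),("cup",b)): print(nme,len(e),"x",np.percentile(e[:,0],[0,2,50,98,100]).round(4),"y",np.percentile(e[:,1],[0,2,98,100]).round(4))
cx=np.percentile(b[:,0],99.8)-.040; w=np.array([cx,0,h+.075])@L; print("rim centre world",(Rm@w+Tt[:3,3]).round(4),"axis x in tool",cx)
go([.555,-.14,.062])
E
python3 fit.py
```

```text
time_s: 12.8
position: [0.5537, -0.1361, 0.1821]
tool_rot: [-0.019, 0.997, 0.033, -0.073]
wrist_force: [-0.1, -0.6, -2.6]
grip_width: 0.0475
pos [ 0.5541 -0.1363  0.1833] zax [-0.1445  0.0622 -0.9875]
top 11401 plane (tool) z= [ 0.1445  0.0665 -0.0252] rms 0.00053 mean [ 0.0128  0.0004 -0.0234]
top circ mm ((6.9643707275390625, 0.5143718719482422), 37.63031768798828) 19004
cup circ mm ((9.291942596435547, -0.4845324754714966), 39.88578796386719) 11631 [ 0.0264 -0.0022  0.0049]
fix [0.11 0.04 0.02] lid up world [-6.0e-04 -1.9e-03  1.0e+00]
grip 18667 x [-0.015  -0.0116  0.0103  0.0325  0.0353] y [-0.0389 -0.025   0.0229  0.0367]
cup 11615 x [-0.0304 -0.026   0.0316  0.0478  0.0497] y [-0.04   -0.0377  0.0368  0.0394]
rim centre world [ 0.5449 -0.1366  0.1333] axis x in tool 0.009265093734394055
shift cm [-1.8  -1.19 11.95] pos [ 0.5541 -0.1363  0.1833] yaw x -177.56 zaxis [-0.1445  0.0622 -0.9875] q [-0.273  0.425  1.536  0.022  1.337 -1.888] t 12.85 F [ 0.8  0.2 -0.5] w 0.0475
```

The lid is level to within 0.1°, with its rim centre at (0.545,-0.137,0.133), inside the board. Now down along the vertical, which in tool axes is (-.143,-.066,.987).

```bash
python3 -m pendant '[[0,0,0,-0.29,-0.13,2,4.2],[0,0,0,-0.72,-0.33,5,4.2],[0,0,0,-1.16,-0.53,8,4.2],[0,0,0,-1.52,-0.7,10.5,4.2],[0,0,0,-1.65,-0.76,11.4,4.2],[0,0,0,-1.69,-0.78,11.7,4.2],[0,0,0,-1.69,-0.78,11.7,4.2],[0,0,0,-1.69,-0.78,11.7,4.2]]'; python3 fit.py
```

```text
time_s: 13.65
position: [0.5552, -0.1364, 0.0665]
tool_rot: [-0.019, 0.997, 0.032, -0.07]
wrist_force: [0.4, -0.3, -0.9]
grip_width: 0.0479
pos [ 0.5551 -0.1364  0.0664] zax [-0.1415  0.0614 -0.988 ]
top 11418 plane (tool) z= [ 0.1447  0.0675 -0.0252] rms 0.00053 mean [ 0.0128  0.0004 -0.0234]
top circ mm ((7.153552055358887, 0.5128059387207031), 37.375267028808594) 19045
cup circ mm ((9.376256942749023, -0.5917412638664246), 39.79846954345703) 11632 [ 0.0264 -0.0022  0.0049]
fix [0.   0.22 0.02] lid up world [-3.8e-03 -2.0e-04  1.0e+00]
grip 18688 x [-0.0156 -0.0115  0.0104  0.0325  0.0361] y [-0.0388 -0.025   0.0229  0.0364]
cup 11617 x [-0.0301 -0.0261  0.0316  0.0478  0.0497] y [-0.0398 -0.0377  0.0368  0.0394]
rim centre world [ 0.546  -0.1367  0.0163] axis x in tool 0.009266164252627995
shift cm [-0.04 -0.39  0.42] pos [ 0.5551 -0.1364  0.0664] yaw x -177.56 zaxis [-0.1415  0.0614 -0.988 ] q [-0.273  0.533  1.678  0.024  1.084 -1.894] t 13.7 F [-0.9 -0.1 -1.3] w 0.0475
```

```bash
python3 -m pendant '[[0,0,0,-0.03,-0.01,0.2,4.2],[0,0,0,-0.06,-0.03,0.4,4.2],[0,0,0,-0.06,-0.03,0.45,4.2],[0,0,0,-0.06,-0.03,0.45,4.2]]'; python3 -m pendant '[[0,0,0,0,0,0.07,4.2],[0,0,0,0,0,0.12,4.2],[0,0,0,0,0,0.12,4.2]]'
```

```text
time_s: 14.1
position: [0.555, -0.1364, 0.0618]
tool_rot: [-0.019, 0.997, 0.032, -0.071]
wrist_force: [0.4, -0.2, -1.3]
grip_width: 0.0477
time_s: 14.4
position: [0.5553, -0.1363, 0.0611]
tool_rot: [-0.019, 0.997, 0.032, -0.07]
wrist_force: [1.2, 1.1, 3.1]
grip_width: 0.0476
```

Contact: Fz went from -1.3 to +3.1 N. I release and back out vertically.

```bash
python3 -m pendant '[[0,0,0,0,0,0,5.2],[0,0,0,0,0,0,6.5],[0,0,0,0,0,0,7],[0,0,0,0.07,0.03,-0.5,7],[0,0,0,0.22,0.1,-1.5,7],[0,0,0,0.5,0.23,-3.5,7],[0,0,0,1,0.46,-7,7],[0,0,0,1.6,0.7,-11,7],[0,0,0,2.3,1.05,-15.8,7],[0,0,0,2.3,1.05,-15.8,7]]'; python3 - <<'E'
from h import *
import pickle
s=snap("wrist"); save(s,"w5.png"); P=cloud(s); Q=P.reshape(-1,3); r=np.hypot(Q[:,0]-.545,Q[:,1]+.137)
for lo,hi in((.075,.1),(.05,.07),(.003,.02)):
    q=Q[(r<.07)&(Q[:,2]>lo)&(Q[:,2]<hi)]
    if len(q)>9: print(lo,len(q),np.median(q[:,2]).round(4),q[:,2].std().round(4),cv2.minEnclosingCircle((q[:,:2]*1000).astype(np.float32)))
t=snap("top"); pickle.dump(t,open("top2.pkl","wb"))
# orange tab
for n,c in(("top",t),("wrist",s)):
    hsv=cv2.cvtColor(c["image"],cv2.COLOR_RGB2HSV); m=((hsv[...,0]>4)&(hsv[...,0]<20)&(hsv[...,1]>170)&(hsv[...,2]>90))
    p=onplane(c,np.argwhere(m)[:,::-1],.13) if m.any() else np.zeros((0,3)); p=p[np.hypot(p[:,0]-.522,p[:,1]-.173)<.05]; print(n,len(p),p.mean(0) if len(p) else '')
cv2.imwrite("pics/c2.png",np.hstack([cv2.cvtColor(s["image"],4)[:,:,:][::1,::1][:480:1,:640:1][0:480:2,0:640:2],cv2.resize(cv2.cvtColor(t["image"],4)[225:325,200:380],(432,240),interpolation=2)]))
go([.45,.12,.29])
E
```

```text
time_s: 15.4
position: [0.5577, -0.1373, 0.2291]
tool_rot: [-0.019, 0.997, 0.03, -0.063]
wrist_force: [0.0, -0.6, 0.2]
grip_width: 0.0701
0.075 3955 0.0858 0.0012 ((546.0420532226562, -137.3477783203125), 26.20105743408203)
0.05 4408 0.0599 0.0013 ((546.1089477539062, -137.33523559570312), 41.282169342041016)
0.003 11002 0.0096 0.0008 ((545.0007934570312, -136.99891662597656), 69.99495697021484)
top 125 [0.52805482 0.1614022  0.13      ]
wrist 0 
shift cm [10.21 26.38 -3.62] pos [ 0.555  -0.1366  0.2233] yaw x -177.58 zaxis [-0.1365  0.0601 -0.9888] q [-0.273  0.395  1.479  0.021  1.416 -1.887] t 15.5 F [-0.2 -1.1 -0.8] w 0.0703
```

View pics/c2.png

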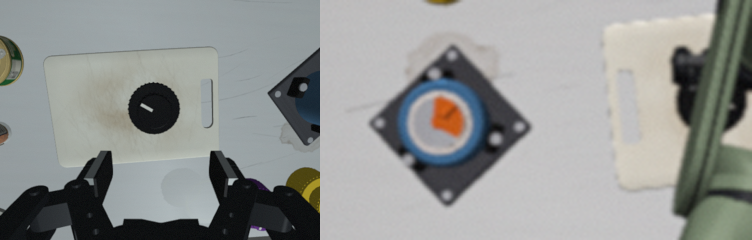

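The lid stands upright on the board at (0.546,-0.137), top at 0.086 as expected. The top view shows the orange shutter on the mouth, with its centroid at azimuth about -65°. I go above the canister, levelling the tool and turning it to yaw 135°.

```bash
cat >> h.py <<'E'
def to(p,yaw):
    st=arm.read_state(); Rm=R.from_quat(st["tool_rot"]); a=np.radians(yaw)
    x=np.array([np.cos(a),np.sin(a),0]); z=np.array([0,0,-1.]); T=R.from_matrix(np.c_[x,np.cross(z,x),z])
    print("rotvec",np.degrees((Rm.inv()*T).as_rotvec()).round(2),"shift",(Rm.inv().apply(np.array(p)-st["position"])*100).round(2),"pos",st["position"].round(4),"q6",st["q"][5].round(2))
E
python3 -c "
from h import *
to([.522,.173,.28],135)"
```

```text
rotvec [ 0.36 -8.82 47.08] shift [ 2.73 31.36 -3.3 ] pos [ 0.555  -0.1366  0.2233] q6 -1.89
```

```bash
python3 -m pendant '[[0,-0.9,5,0.2,2,-2,4],[0.1,-1.8,10,0.5,5.5,-2.5,4],[0.1,-2.7,15,0.8,9.5,-3,4],[0.1,-3.7,20,1.2,13.5,-3.3,3],[0.2,-4.7,25,1.5,17.5,-3.3,3],[0.2,-5.6,30,1.9,21.5,-3.3,2],[0.3,-6.6,35,2.2,25.5,-3.3,2],[0.3,-7.5,40,2.5,29,-3.3,2],[0.4,-8.2,44,2.7,31,-3.3,2],[0.4,-8.8,47,2.7,31.4,-3.3,2]]'; python3 -m pendant '[[0,0,0,0,0,0,2],[0,0,0,0,0,0,2]]'; cat > tab.py <<'E'
from h import *
import sys
s=snap("wrist"); save(s,sys.argv[1]); P=cloud(s)
hsv=cv2.cvtColor(s["image"],cv2.COLOR_RGB2HSV); m=((hsv[...,0]>4)&(hsv[...,0]<20)&(hsv[...,1]>150)&(hsv[...,2]>60))
q=P[m]; q=q[np.hypot(q[:,0]-.522,q[:,1]-.173)<.045]; print("orange",len(q),"z pct",np.nanpercentile(q[:,2],[1,25,50,75,99]).round(4))
h=q[q[:,2]>.126]; 
if len(h)>5:
    c=h.mean(0); d=h[:,:2]-c[:2]; r=cv2.minAreaRect((h[:,:2]*1000).astype(np.float32)); print("tab top",len(h),c.round(4),r,"az",np.degrees(np.arctan2(c[1]-.173,c[0]-.522)).round(1))
Q=P.reshape(-1,3); rr=np.hypot(Q[:,0]-.522,Q[:,1]-.173)
for lo,hi,rm in((.08,.095,.065),(.108,.118,.045)):
    b=Q[(rr<rm)&(Q[:,2]>lo)&(Q[:,2]<hi)]; print(lo,len(b),np.median(b[:,2]).round(4),cv2.minEnclosingCircle((b[:,:2]*1000).astype(np.float32)))
go([.522,.173,.28])
E
python3 tab.py w6.png
```

```text
time_s: 16.5
position: [0.521, 0.1757, 0.2787]
tool_rot: [0.382, 0.924, -0.001, -0.001]
wrist_force: [-0.4, -0.3, 0.6]
grip_width: 0.0201
time_s: 16.7
position: [0.5203, 0.1756, 0.2774]
tool_rot: [0.381, 0.925, -0.002, -0.002]
wrist_force: [-0.0, -0.6, -0.2]
grip_width: 0.0203
orange 1827 z pct [0.1147 0.116  0.1165 0.1172 0.1314]
tab top 265 [0.5332 0.1609 0.13  ] ((533.6422729492188, 160.35574340820312), (7.331918716430664, 18.32862091064453), 45.31633758544922) az -47.2
0.08 4723 0.0879 ((521.1438598632812, 172.23204040527344), 50.00383758544922)
0.108 4549 0.1148 ((521.2444458007812, 171.91677856445312), 34.98237609863281)
shift cm [-0.25 -0.06 -0.23] pos [0.5206 0.1752 0.2777] yaw x 135.16 zaxis [-0.0053 -0.0016 -1.    ] q [ 0.304  0.256  1.538  0.     1.353 -0.485] t 16.75 F [ 0.4 -0.2 -0.5] w 0.02
```

View pics/w6.png

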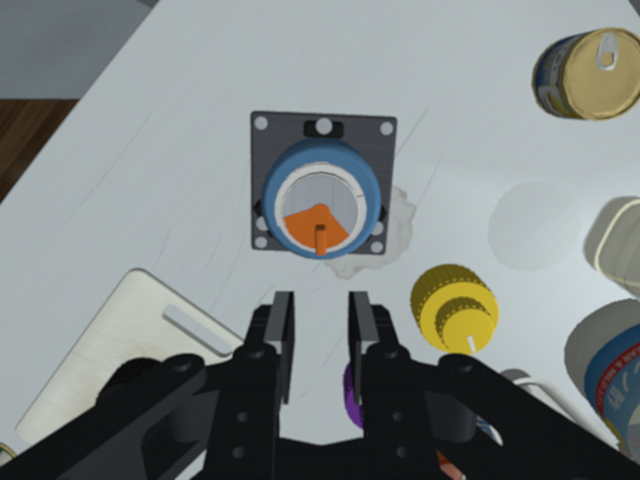

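The wrist view shows the orange leaf with its upright tab at (320,240), level with the plate's axis. Tab top is at (0.5336,0.1604,0.130), radius 17 mm, azimuth about -45°, matching the text. I descend with the fingers 20 mm apart, straddling the tab.

```bash
python3 -c "
from h import *
to([.534,.160,.15],135); to([.534,.160,.119],135)"
```

```text
rotvec [-0.28 -0.15  0.16] shift [-2.06 -0.07 12.76] pos [0.5206 0.1752 0.2777] q6 -0.48
rotvec [-0.28 -0.15  0.16] shift [-2.06 -0.05 15.86] pos [0.5206 0.1752 0.2777] q6 -0.48
```

```bash
python3 -m pendant '[[-0.3,-0.2,0,-2,-0.07,2,2],[-0.3,-0.2,0,-2.06,-0.07,6,2],[-0.3,-0.2,0,-2.06,-0.07,10,2],[-0.3,-0.2,0,-2.06,-0.07,12.8,2],[-0.3,-0.2,0,-2.06,-0.07,14,2],[-0.3,-0.2,0,-2.06,-0.06,15,2],[-0.3,-0.2,0,-2.06,-0.06,15.8,2],[-0.3,-0.2,0,-2.06,-0.06,15.8,2]]'; python3 -c "
from h import *
to([.534,.160,.119],135)"
```

```text
time_s: 17.55
position: [0.5341, 0.1599, 0.1196]
tool_rot: [0.381, 0.924, 0.0, 0.0]
wrist_force: [0.4, 0.7, 0.2]
grip_width: 0.02
rotvec [0.02 0.05 0.16] shift [ 0.01 -0.    0.06] pos [0.5341 0.1599 0.1196] q6 -0.52
```

```bash
python3 -m pendant '[[0,0,-7,0.01,0.21,0,2],[0,0,-14,0.05,0.42,0,2],[0,0,-21,0.12,0.63,0,2],[0,0,-28,0.2,0.82,0,2],[0,0,-35,0.32,1,0,2],[0,0,-42,0.45,1.17,0,2],[0,0,-49,0.6,1.32,0,2],[0,0,-56,0.77,1.45,0,2],[0,0,-63,0.96,1.56,0,2],[0,0,-70,1.15,1.64,0,2]]'; python3 -c "
from h import *
to([.522,.1725,.119],205)"
```

```text
time_s: 18.55
position: [0.5377, 0.1787, 0.1208]
tool_rot: [-0.221, 0.975, -0.001, 0.001]
wrist_force: [-1.3, -3.5, 0.5]
grip_width: 0.02
rotvec [-0.15  0.05  0.48] shift [1.68 0.12 0.18] pos [0.5377 0.1787 0.1208] q6 -1.71
```

```bash
python3 -m pendant '[[0,0,-7,0.01,0.21,0.1,2],[0,0,-14,0.05,0.42,0.1,2],[0,0,-21,0.12,0.63,0.1,2],[0,0,-28,0.2,0.82,0.1,2],[0,0,-33,0.29,0.95,0.1,2],[0,0,-36,0.33,1.03,0.1,2],[0,0,-36,0.33,1.03,0.1,2]]'; python3 tab.py w7.png
```

```text
time_s: 19.25
position: [0.5317, 0.1855, 0.121]
tool_rot: [-0.512, 0.859, -0.003, 0.002]
wrist_force: [3.3, -3.8, -1.1]
grip_width: 0.0201
orange 6383 z pct [0.1149 0.116  0.1166 0.1177 0.1311]
tab top 1165 [0.5337 0.1832 0.1299] ((534.0802612304688, 183.828369140625), (20.992027282714844, 26.767255783081055), 61.12920379638672) az 40.9
0.08 12648 0.088 ((521.388671875, 172.153564453125), 49.84679412841797)
0.108 15275 0.1147 ((521.1091918945312, 172.44036865234375), 35.2670783996582)
shift cm [  1.58   0.15 -15.9 ] pos [0.5317 0.1855 0.121 ] yaw x -118.46 zaxis [ 0.0058 -0.0038 -1.    ] q [ 0.318  0.391  1.755 -0.006  0.991 -2.323] t 19.3 F [ 2.  -4.1 -1.6] w 0.02
```

Tab is at about 41-43°, nearly at the stop. I push on tangentially in small steps until the force rises.

```bash
python3 -m pendant '[[0,0,-2,0,0.1,0,2],[0,0,-3,0.02,0.2,0,2],[0,0,-3,0.02,0.3,0,2],[0,0,-3,0.02,0.3,0,2]]';python3 -m pendant '[[0,0,0,0,0.1,0,2],[0,0,0,0,0.2,0,2],[0,0,0,0,0.2,0,2]]'
```

```text
time_s: 19.7
position: [0.5319, 0.1858, 0.1224]
tool_rot: [-0.534, 0.845, -0.006, 0.004]
wrist_force: [5.9, -5.9, -2.6]
grip_width: 0.0198
time_s: 20.0
position: [0.5322, 0.1862, 0.1235]
tool_rot: [-0.535, 0.845, -0.007, 0.006]
wrist_force: [5.7, -4.1, -1.7]
grip_width: 0.0199
```

```bash
python3 -m pendant '[[0,0,0,0,0.2,0.2,2],[0,0,0,0,0.5,0.3,2],[0,0,0,0,0.8,0.3,2],[0,0,0,0,0.8,0.3,2]]'; python3 tab.py w8.png
```

```text
time_s: 20.4
position: [0.5316, 0.1871, 0.123]
tool_rot: [-0.536, 0.844, -0.013, 0.012]
wrist_force: [14.4, -13.1, -0.3]
grip_width: 0.0201
orange 6455 z pct [0.1149 0.116  0.1165 0.1175 0.1311]
tab top 1163 [0.5333 0.1831 0.1298] ((532.82666015625, 184.77825927734375), (19.849706649780273, 28.013490676879883), 65.27308654785156) az 41.7
0.08 12572 0.088 ((521.3502807617188, 171.9186553955078), 49.722496032714844)
0.108 15349 0.1147 ((520.8040771484375, 172.47764587402344), 35.16661834716797)
shift cm [  1.6   -0.28 -15.71] pos [0.5316 0.1871 0.123 ] yaw x -115.23 zaxis [ 0.0341 -0.0099 -0.9994] q [ 0.329  0.379  1.77  -0.025  0.964 -2.358] t 20.45 F [ 14.9 -13.6  -1.5] w 0.0202
```

The reaction is 20 N and the tab no longer moves, so it is at the hard stop. I back off to mid-gap, lift clear and check.

```bash
python3 -m pendant '[[0,0,0,0,-0.2,0,2],[0,0,0,0,-0.5,0,2],[0,0,0,0,-0.5,0,2]]'; python3 -c "
from h import *
go([.534,.1845,.24]);to([.534,.1845,.24],-115)"
```

```text
time_s: 20.75
position: [0.5359, 0.1853, 0.1234]
tool_rot: [-0.535, 0.844, -0.013, 0.012]
wrist_force: [-0.1, 0.9, -0.4]
grip_width: 0.0201
shift cm [  0.08  -0.26 -11.65] pos [0.5359 0.1853 0.1234] yaw x -115.25 zaxis [ 0.0334 -0.009  -0.9994] q [ 0.323  0.383  1.762 -0.023  0.968 -2.364] t 20.75 F [-0.1  0.9 -0.4] w 0.0201
rotvec [-1.95  0.34 -0.25] shift [  0.08  -0.26 -11.65] pos [0.5359 0.1853 0.1234] q6 -2.36
```

```bash
python3 -m pendant '[[0,0,0,0,-0.02,-1,2],[0,0,0,0,-0.05,-2.5,2],[0,0,0,0,-0.1,-5,2],[0,0,0,0,-0.2,-9,2],[-1.9,0.3,0,-4,-0.3,-13,2],[-1.9,0.3,0,-4,-0.3,-15,2],[-1.9,0.3,0,-4,-0.3,-15,2],[-1.9,0.3,0,-4,-0.3,-15,2]]'; python3 tab.py w9.png; python3 - <<'E'
from h import *
import pickle
t=snap("top"); t0=pickle.load(open("top.pkl","rb")); P=cloud(t);P0=cloud(t0)
for n,(u,v) in dict(tinA=(167,244),clear=(167,299),gold=(460,244),tinB=(457,290)).items():
    a=t["image"][v-14:v+15,u-14:u+15].astype(int); b=t0["image"][v-14:v+15,u-14:u+15].astype(int); print(n,"mean diff",abs(a-b).mean().round(1))
Q=P.reshape(-1,3); r=np.hypot(Q[:,0]-.546,Q[:,1]+.137)
for lo,hi in((.075,.1),(.05,.07)):
    q=Q[(r<.06)&(Q[:,2]>lo)&(Q[:,2]<hi)]; print(lo,len(q),np.median(q[:,2]).round(4) if len(q) else '',cv2.minEnclosingCircle((q[:,:2]*1000).astype(np.float32)) if len(q) else '')
w=cv2.cvtColor(cv2.imread("pics/w9.png"),4)[...,::-1]
save(t,"t9.png"); cv2.imwrite("pics/c3.png",np.hstack([cv2.resize(cv2.imread("pics/w9.png"),(400,300)),cv2.resize(cv2.imread("pics/t9.png")[210:330,140:480],(400,300))]))
E
```

```text
time_s: 21.55
position: [0.5499, 0.2218, 0.2738]
tool_rot: [-0.536, 0.844, -0.0, 0.0]
wrist_force: [-0.7, 0.3, -0.4]
grip_width: 0.02
orange 2207 z pct [0.1145 0.1159 0.1164 0.1171 0.1313]
tab top 330 [0.5343 0.1837 0.1301] ((534.4685668945312, 183.95680236816406), (19.005859375, 7.942861080169678), 42.9340705871582) az 41.1
0.08 5623 0.0879 ((521.7645874023438, 172.0679473876953), 50.08150863647461)
0.108 5333 0.1148 ((521.6494140625, 172.0451202392578), 34.92095947265625)
shift cm [ 5.55  0.43 -0.72] pos [0.5495 0.2214 0.2728] yaw x -115.23 zaxis [-1.e-03 -4.e-04 -1.e+00] q [ 0.364  0.326  1.45   0.     1.366 -2.338] t 21.6 F [ 0.4  0.8 -0.4] w 0.0201
tinA mean diff 33.2
clear mean diff 65.3
gold mean diff 5.0
tinB mean diff 4.7
0.075 278 0.087 ((546.93701171875, -135.14854431152344), 26.16682243347168)
0.05 387 0.0611 ((547.1634521484375, -135.1136932373047), 41.261051177978516)
```

View pics/c3.png

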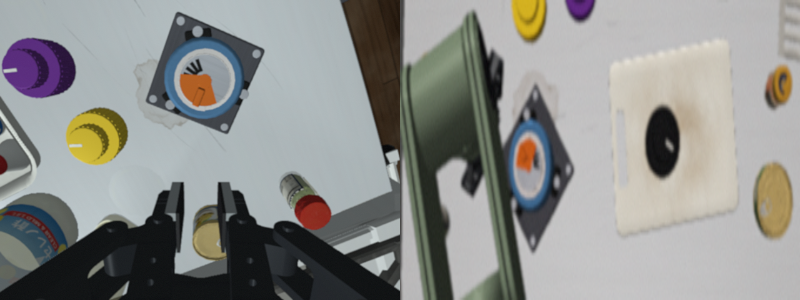

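The shutter leaf now exposes the slots. The tab's long edge is at 42.9°, matching the canister's +y (42.8° from the plate edges). The arm hides two bystanders from the top camera, so I move it aside to check them.

```bash
python3 -m pendant '[[0,0,6,2,-1,-1,2],[0,0,12,5,-2,-2,2],[0,0,18,9,-4,-3,2],[0,0,24,13,-5,-3,2],[0,0,30,17,-7,-3,2],[0,0,36,21,-8,-3,2],[0,0,36,21,-8,-3,2],[0,0,36,21,-8,-3,2]]'; python3 - <<'E'
from h import *
import pickle
t=snap("top"); t0=pickle.load(open("top.pkl","rb"))
for n,(u,v) in dict(tinA=(167,244),clear=(167,299),gold=(460,244),tinB=(457,290)).items():
    a=t["image"][v-14:v+15,u-14:u+15].astype(int); b=t0["image"][v-14:v+15,u-14:u+15].astype(int); print(n,"mean diff",abs(a-b).mean().round(1))
st=arm.read_state(); print(st["time_s"],st["position"].round(3),st["wrist_force"].round(1),abs(st["joint_velocities"]).max())
E
```

```text
time_s: 22.45
position: [0.5313, -0.0035, 0.3014]
tool_rot: [-0.248, 0.969, 0.001, -0.002]
wrist_force: [-0.7, 0.7, -1.1]
grip_width: 0.02
tinA mean diff 3.9
clear mean diff 3.9
gold mean diff 4.2
tinB mean diff 3.9
22.5 [ 0.532 -0.003  0.302] [-0.4 -0.  -0.5] 0.02627220693222317
```

All four bystanders are unchanged in the top view, and the arm is clear of everything.

```bash
python3 -c "
from station import arm
print(arm.close_job())"
```

```text
the job is handed in; nothing more can be done
None
```

The job is handed in, at about 22.5 s on the robot's clock. I unscrewed the lid anticlockwise (276°, one regrip, then about 66° more), lifted it straight up and set it on the board. Then I pushed the shutter's tab to its hard stop.

Last checks:
- **Lid:** it stands upright, grip up, at about (0.546, -0.137). Its top is at z 0.086–0.087 as expected, and its 40 mm radius lies wholly on the board.
- **Shutter:** the tab did not move further under a 20 N reaction. Its long edge is at 42.9°, against the canister's +y at 42.8° from the plate edges.
- **Bystanders:** the top view shows no change at any of the two tins and two jars.
- **Robot:** it ended about 0.3 m up, touching nothing.

Two things disagreed along the way:
- **Tilted regrip:** the second grip held the lid about 9 mm off-centre and tilted about 8°. I tilted the tool to level the lid before setting it down; contact was at about 3 N, with no drop.
- **Tab angle by centroid:** the tab's centre read 41–43°, slightly under its edge angle. That is within the calibration error on a 17 mm radius.

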